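# Click the log cartridge home in a spring slot

### The job

Put the orange log cartridge into the push-push slot on the black logger and click it in: it must ride down with the spring carriage and stay latched down when you let go; then check with a light touch on its top that it holds. Nobody can see whether the carriage was left up or down, and if it was down the first press only brings the cartridge up, so press again; press right to the stop, but do not force it. Leave the grey cartridge, the bottle and the handset where they are.

Things in the scene. Friction and masses are not known exactly. Their poses are not given: they have to be found in the camera images.
- logger: black box, 150 x 130 mm, 85 mm high, fixed to the table, aluminium front towards its -x. Origin at table level, straight below the centre of the slot; the box reaches 50 mm before (-x), 100 mm behind (+x) and 65 mm to either side of the origin
- slot_mouth (a point): centre of the slot's mouth in the logger's top, 85 mm above the table; axes as the logger's. The slot is 22 mm (x) by 44 mm (y); a sloping aluminium funnel, about 43 x 65 mm, stands 7 mm above the top round it. Hidden inside is a spring carriage, at the start up or latched down, at random. Over 30 N from the cartridge damages the slot
- slot_latched (a point): fixed point in the slot: where a cartridge's underside lies when latched, 42 mm above the table (its top 122 mm). With the carriage up it lies 5 mm higher (top 127 mm). The spring pushes up with 5 N when up, 6 N at this height
- slot_stop (a point): fixed point in the slot: a cartridge's underside with the carriage at its stop, 33 mm above the table (top 113 mm); spring 8 N, then hard. Each press to within 1 mm of the stop, once let go, changes the carriage over: up to latched, latched to up. A press that ends 3 mm or more short of the stop changes nothing
- cartridge: orange upright cartridge 18 mm (x) by 40 mm (y) by 80 mm high, 50 to 100 g, the same either way round. It stands in one of the rack's two pockets. Origin at the centre of its underside, z up. It goes upright into the slot, its x along the logger's x (or turned by half a turn), with 2 mm of play on every side
- cartridge_top (a point): centre of the orange cartridge's flat top, 80 mm above its origin; the place to press and touch
- rack: blue block 60 x 132 mm, 24 mm high, fixed to the table, with two pockets 33 mm either side of its centre along y, 16 mm deep, 1.5 mm of play; origin at the centre of its underside. The cartridges stand 8 mm above the table, tops at 88 mm, their x along the rack's x
- spare: grey cartridge of the same size in the other pocket; leave it. Origin at the centre of its underside
- bottle: water bottle, 64 mm across, 200 mm high, standing; origin at the centre of its underside. Leave it
- handset: black handheld radio lying flat, 110 x 56 x 34 mm, with a 90 mm aerial along its +x; origin at the centre of its underside. Leave it
Mind the look-alikes: they are no part of the job. Of the things like the spare, leave any that is green or purple; of the rest the smaller one is meant.

How it is judged:
By the outcome, as a careful person would: the job done as asked, in the order asked, and still so for the second after the job is handed in, with the robot touching nothing.
It also fails if it takes over 58 s, if anything falls off the work surface, if the arm or the gripper's body presses on something with over 40 N, if the wrist force passes 120 N, or if a joint passes its speed limit or range.

### The arm

A 6-joint arm with a two-finger parallel gripper is mounted at the origin on the work surface. World frame = base frame: x ahead of the robot, y to its left, z up, the work surface at z = 0. Lengths are in m, angles in rad, forces in N, time in s.
With the tool pointing down it reaches from about 0.375 to 0.975 m from the base axis. Payload 3.8 kg.
Tool frame: the origin (TCP) lies midway between the tips of the shut fingers; the grasp point (between the pads) lies 19 mm behind it (bot.grasp_offset is the distance from the TCP to the grasp point, in m); x points along the fingers, y is the direction in which the jaws open and shut, and the axes are right-handed (so a half turn about x gives the same grasp; the last joint's range is limited). The gripper opens to 85 mm and grips with 20 to 120 N. Pads are 22 mm wide; open, the fingers measure 114 mm over their backs; the gripper's body (76 mm by 85 mm) begins 54 mm behind the grasp point. The pads swing forward as they close: fully open they stand 13 mm farther back than shut.
Start: joints at [-1.271, 0.264, 1.604, -0, 1.274, -0.037], TCP at [0.223, -0.637, 0.231] pointing down, gripper open.
Joint ranges: [-2.63, 2.63], [-0.94, 2.18], [0.31, 2.57], [-1.31, 4.45], [0, 2.66], [-2.55, 2.55]. Speed limits (rad/s): [2.57, 2.57, 3.14, 3.14, 3.14, 3.14].

### API

Orientations are given as a 3x3 rotation matrix whose columns are the frame's x, y, z axes.
In Python, from bench import bot gives the robot as it stands. The module is installed in compiled form; this text tells all that it offers.
- The arm moves only by the shell command python3 -m creep 'ROWS' [OPENING] [FORCE]. ROWS is JSON, a list of rows, each a list of 4 numbers: the shift along the tool's x, y, z in mm, then the turn about the tool's x in rad. In form: [[tx, ty, tz, turn], ...]. A call has 1 to 8 rows; each row is the pose to reach, as a shift and turn from the pose commanded when the call began, along the tool's axes at that moment; what a row does not reach only later rows make up. A row lasts 1/10 s, in which the tool goes at most 50 mm and 8.59 degrees, less where a joint would pass 70% of its speed; a pose out of reach is approached as far as the arm can. A call with a gripper value outside its range is refused whole. OPENING is the finger opening in mm, from 0 to 85.4, set as the call begins (- or left out, the last holds). The fingers move at their own pace and stop on an object; FORCE is the grip in N (left out, the last holds). Time passes only in rows, so rows that repeat a pose let the fingers close. It gives the time, the measured TCP pose, the force and the opening at its end, in the units of the state.
- bot.observe(): the state, without advancing time (a new reading comes with each control period).
- bot.get_image(name): name is "side" or "top"; returns (picture, depth): 420x560x3 uint8, red, green, blue; 420x560 float32, m along the optical axis (not along the pixel's ray), 0 where there is no reading.
- bot.calibration(name): a dict with "camera_matrix" (3x3 intrinsics, pixels), "T" (4x4, takes a point from camera to world coordinates). Camera axes: x right, y down, z forward; pixel columns grow to the right and rows downward; lengths in m; the calibration is good to about 2 mm. A picture is of the moment at which its call begins. calibration takes no time and is no camera call.
- bot.hand_in(): hands the job in, once; it reports no verdict.
The state is a dict: "time": time; "joint_positions": joint angles; "joint_velocities": joint speeds; "effort": joint torques, N m; "position": TCP position; "orientation": TCP orientation; "ft_force": force on the tool from outside, world axes, zero at the start; "moment": the same for the moment, N m; "finger_gap": finger opening in m.
Only numpy, scipy, OpenCV 4.12 (cv2) and the standard library are available. Lean on these libraries where they do the work, as an engineer would, in place of code of your own. Each camera call takes 0.05 s, during which the arm holds its last target.

## Working session

There is one attempt and no reset: what is moved stays moved. The work goes in short steps, Python scripts to look and compute and a shell command to move; the robot and the scene stay as the last step left them, time stands still between calls to the robot, and variables do not carry over. Pictures are saved under pics/ and viewed, and the job is handed in when it is done.

```bash
mkdir -p pics
python3 - <<'E'
from bench import bot
import cv2,numpy as np
for n in("side","top"):
    im,d=bot.get_image(n); c=bot.calibration(n)
    cv2.imwrite(f"pics/{n}0.png",im[:,:,::-1]); np.savez(f"{n}0.npz",im=im,d=d,K=c["camera_matrix"],T=c["T"])
    print(n,c["camera_matrix"].round(1).tolist(),c["T"].round(3).tolist())
s=bot.observe();print({k:np.round(v,3).tolist() for k,v in s.items()},bot.grasp_offset)
E
```

```text
side [[442.6, 0.0, 281.9], [0.0, 442.6, 206.2], [0.0, 0.0, 1.0]] [[0.976, -0.107, 0.188, 0.389], [-0.215, -0.546, 0.81, -0.751], [0.016, -0.831, -0.556, 0.619], [0.0, 0.0, 0.0, 1.0]]
top [[403.9, 0.0, 282.5], [0.0, 403.9, 209.7], [0.0, 0.0, 1.0]] [[0.013, -0.999, 0.05, 0.529], [-1.0, -0.014, -0.026, -0.009], [0.027, -0.05, -0.998, 0.881], [0.0, 0.0, 0.0, 1.0]]
{'time': 0.1, 'joint_positions': [-1.271, 0.265, 1.605, 0.0, 1.274, -0.037], 'joint_velocities': [-0.0, -0.001, -0.002, -0.001, -0.0, 0.0], 'effort': [0.0, -51.671, -36.859, 0.0, 0.006, -0.0], 'position': [0.223, -0.636, 0.23], 'orientation': [[-0.001, 0.33, -0.944], [0.002, -0.944, -0.33], [-1.0, -0.002, -0.0]], 'ft_force': [0.459, 0.705, -0.295], 'moment': [0.006, 0.054, 0.055], 'finger_gap': 0.085} 0.0187
```

View pics/side0.png

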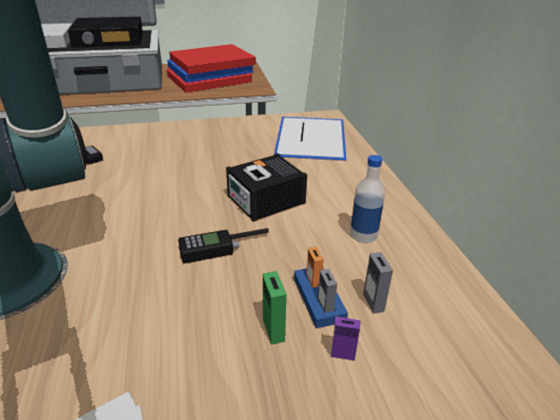

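View pics/top0.png

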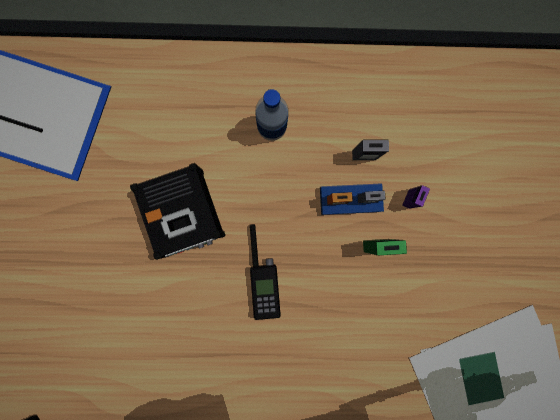

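The side view shows the rack at about (320,297), with the orange cartridge at (315,262) and a grey one at (328,290). A larger grey one stands at (377,283), with green at (273,307) and purple at (345,338). In the top view the rack is at (352,198), orange top (342,197), spare (375,196), logger funnel (178,223), handset (265,285), bottle (272,115).
Candidates for "like the spare" in the top view are rack grey (375,196), big grey (372,148), green (390,247) and purple (418,197). The smaller grey one in the rack is the spare. The only orange cartridge is (342,197); the orange patch at (153,215) is a flat label on the logger.

```bash
cat > h.py <<'E'
import numpy as np,cv2
def load(f):
    z=np.load(f);return z['im'],z['d'],z['K'],z['T']
def ray(uv,K,T,z):
    uv=np.atleast_2d(uv).astype(float)
    d=np.c_[(uv[:,0]-K[0,2])/K[0,0],(uv[:,1]-K[1,2])/K[1,1],np.ones(len(uv))]@T[:3,:3].T
    return T[:3,3]+d*((z-T[2,3])/d[:,2])[:,None]
def pts(mask,d,K,T):
    v,u=np.nonzero(mask&(d>0));D=d[v,u]
    c=np.c_[(u-K[0,2])/K[0,0]*D,(v-K[1,2])/K[1,1]*D,D]
    return c@T[:3,:3].T+T[:3,3]
def rect(p):
    (c,s,a)=cv2.minAreaRect(p[:,:2].astype(np.float32)*1000);return np.round(c,1),np.round(s,1),round(a,1)
E
python3 - <<'E'
from h import *
for n in("top","side"):
    im,d,K,T=load(n+"0.npz"); hsv=cv2.cvtColor(im,cv2.COLOR_RGB2HSV)
    V,U=np.mgrid[:420,:560]
    H,S,Vv=[hsv[...,i] for i in range(3)]
    box=dict(top=dict(or_=(325,360,188,208),rack=(310,392,178,220),fun=(155,205,200,245),log=(120,235,155,265)),side=dict(or_=(300,326,243,290),rack=(285,355,255,330),fun=(240,275,158,185),log=(215,312,150,222)))[n]
    def inb(b):return (U>=b[0])&(U<b[1])&(V>=b[2])&(V<b[3])
    m=inb(box['or_'])&(H>5)&(H<16)&(S>190)&(Vv>120)
    P=pts(m,d,K,T);print(n,'orange px',m.sum(),'z',np.percentile(P[:,2],[5,50,95]).round(3))
    t=P[P[:,2]>.08];print(' top pts',len(t),rect(t),t.mean(0).round(4))
    m=inb(box['rack'])&(H>100)&(H<125)&(S>120)
    P=pts(m,d,K,T);t=P[(P[:,2]>.017)&(P[:,2]<.03)];print(' rack',len(t),rect(t),np.median(t[:,2]))
    m=inb(box['fun'])&(S<60)&(Vv>120)
    P=pts(m,d,K,T);print(' funnel',m.sum(),np.percentile(P[:,2],[5,50,95]).round(3)); 
    u=np.c_[U[m],V[m]]; print('  rim at .092',rect(ray(u,K,T,.092)))
    m=inb(box['log']); P=pts(m,d,K,T);t=P[(P[:,2]>.079)&(P[:,2]<.1)];print(' logtop',len(t),rect(t),np.median(t[:,2]))
im,d,K,T=load("top0.npz")
a=cv2.resize(im[165:225,300:440],None,fx=5,fy=5,interpolation=cv2.INTER_CUBIC);b=cv2.resize(im[155:265,120:240],None,fx=2.6,fy=2.6,interpolation=cv2.INTER_CUBIC)
o=np.zeros((300+b.shape[0],700,3),np.uint8);o[:300]=a;o[300:,:b.shape[1]]=b
ims,*_=load("side0.npz");c=cv2.resize(ims[240:330,290:390],None,fx=3,fy=3)[:b.shape[0]];o[300:300+c.shape[0],330:630]=c
cv2.imwrite("pics/crop0.png",o[:,:,::-1])
E
```

```text
top orange px 4 z [0.084 0.085 0.087]
 top pts 4 (array([ 592.2, -135.6]), array([18.8,  1.5]), 59.2) [ 0.5923 -0.1355  0.0853]
 rack 1098 (array([ 597.9, -180.4]), array([ 58.4, 132. ]), 3.8) 0.02218863646221869
 funnel 363 [0.084 0.087 0.091]
  rim at .092 (array([526.5, 165.6]), array([75. , 63.1]), 24.4)
 logtop 4895 (array([564.8, 181.7]), array([155.6, 135.8]), 20.4) 0.08328774660608707Traceback (most recent call last):
  File "<stdin>", line 9, in <module>
    return _quantile_unchecked(
        a, q, axis, out, overwrite_input, method, keepdims, weights)
    return _ureduce(a,
                    func=_quantile_ureduce_func,
    ...<5 lines>...
                    overwrite_input=overwrite_input,
                    method=method)
    r = func(a, **kwargs)
    result = _quantile(arr,
                       quantiles=q,
    ...<2 lines>...
                       out=out,
                       weights=wgt)
    slices_having_nans = np.isnan(arr[-1, ...])
                                  ~~~^^^^^^^^^
IndexError: index -1 is out of bounds for axis 0 with size 0
```

Run:
```python
from h import *
for n in("top","side"):
    im,d,K,T=load(n+"0.npz"); hsv=cv2.cvtColor(im,cv2.COLOR_RGB2HSV)
    V,U=np.mgrid[:420,:560]
    H,S,Vv=[hsv[...,i].astype(int) for i in range(3)]
    box=dict(top=dict(or_=(325,360,186,210),rack=(310,392,178,220),fun=(155,202,203,238),log=(120,235,155,265)),side=dict(or_=(300,326,243,290),rack=(285,355,255,330),fun=(243,275,158,185),log=(215,312,150,222)))[n]
    def inb(b):return (U>=b[0])&(U<b[1])&(V>=b[2])&(V<b[3])
    print(n,hsv[197,334:350:3].tolist() if n=="top" else hsv[262,310:320:3].tolist())
    m=inb(box['or_'])&(H>3)&(H<18)&(S>150)
    P=pts(m,d,K,T);print('orange px',m.sum(),'z',np.percentile(P[:,2],[5,50,95]).round(3))
    t=P[P[:,2]>.08];print(' top pts',len(t),rect(t),t.mean(0).round(4))
    if n=="top": print(' ray .088',rect(ray(np.c_[U[m],V[m]],K,T,.088)))
    m=inb(box['rack'])&(H>100)&(H<125)&(S>120)
    P=pts(m,d,K,T);t=P[(P[:,2]>.017)&(P[:,2]<.03)];print(' rack',len(t),rect(t),np.median(t[:,2]))
    m=inb(box['fun'])&(S<60)&(Vv>120)
    nn,L,st,_=cv2.connectedComponentsWithStats(m.astype(np.uint8));m=L==1+np.argmax(st[1:,4])
    P=pts(m,d,K,T);print(' funnel',m.sum(),np.percentile(P[:,2],[5,50,95]).round(3)); 
    print('  rim at .092',rect(ray(np.c_[U[m],V[m]],K,T,.092)))
    hole=inb(box['fun'])&(cv2.morphologyEx(m.astype(np.uint8),cv2.MORPH_CLOSE,np.ones((3,3)))==0)
    nn,L,st,ce=cv2.connectedComponentsWithStats(hole.astype(np.uint8),connectivity=4)
    for i in range(1,nn):
        x,y,w,h,a=st[i]; b=box['fun']
        if a>30 and x>b[0] and y>b[2] and x+w<b[1] and y+h<b[3]: 
            print('  hole',ce[i],a,rect(ray(np.c_[U[L==i],V[L==i]],K,T,.085)))
    m=inb(box['log']); P=pts(m,d,K,T);t=P[(P[:,2]>.079)&(P[:,2]<.1)];print(' logtop',len(t),rect(t),np.median(t[:,2]))
im,d,K,T=load("top0.npz")
a=cv2.resize(im[165:225,300:440],None,fx=5,fy=5,interpolation=cv2.INTER_CUBIC);b=cv2.resize(im[155:265,120:240],None,fx=2.6,fy=2.6,interpolation=cv2.INTER_CUBIC)
o=np.zeros((300+b.shape[0],700,3),np.uint8);o[:300]=a;o[300:,:b.shape[1]]=b
ims,*_=load("side0.npz");c=cv2.resize(ims[240:330,290:390],None,fx=3,fy=3)[:b.shape[0]];o[300:300+c.shape[0],330:630]=c
cv2.imwrite("pics/crop0.png",o[:,:,::-1])
```

```text
top [[16, 182, 151], [16, 167, 81], [120, 9, 27], [138, 46, 28], [105, 19, 27], [16, 181, 149]]
orange px 191 z [0.031 0.085 0.088]
 top pts 141 (array([ 596. , -146.9]), array([16.1, 38.5]), 1.5) [ 0.5956 -0.1468  0.0859]
 ray .088 (array([ 594.3, -141.6]), array([19. , 48.8]), 4.4)
 rack 1098 (array([ 597.9, -180.4]), array([ 58.4, 132. ]), 3.8) 0.02218863646221869
 funnel 357 [0.084 0.087 0.091]
  rim at .092 (array([541. , 172.2]), array([40.2, 62.2]), 20.3)
  hole [178.75 222.4 ] 280 (array([541.3, 172.8]), array([23.5, 45.4]), 20.9)
 logtop 4895 (array([564.8, 181.7]), array([155.6, 135.8]), 20.4) 0.08328774660608707
side [[10, 190, 78], [11, 172, 71], [12, 173, 161], [11, 172, 160]]
orange px 357 z [0.031 0.076 0.089]
 top pts 154 (array([ 593.9, -160.1]), array([17.9, 67.1]), 1.8) [ 0.5927 -0.1508  0.0868]
 rack 904 (array([ 595.7, -179.6]), array([ 60.1, 132.3]), 3.8) 0.0239214963009588
 funnel 200 [0.083 0.089 0.093]
  rim at .092 (array([539.1, 174.2]), array([47.3, 72.7]), 18.8)
  hole [256.85714286 173.23809524] 63 (array([539.7, 178.7]), array([19.6, 38.7]), 16.0)
 logtop 1752 (array([562.9, 182.8]), array([157.5, 139.2]), 20.1) 0.08516397909531209
```

View pics/crop0.png

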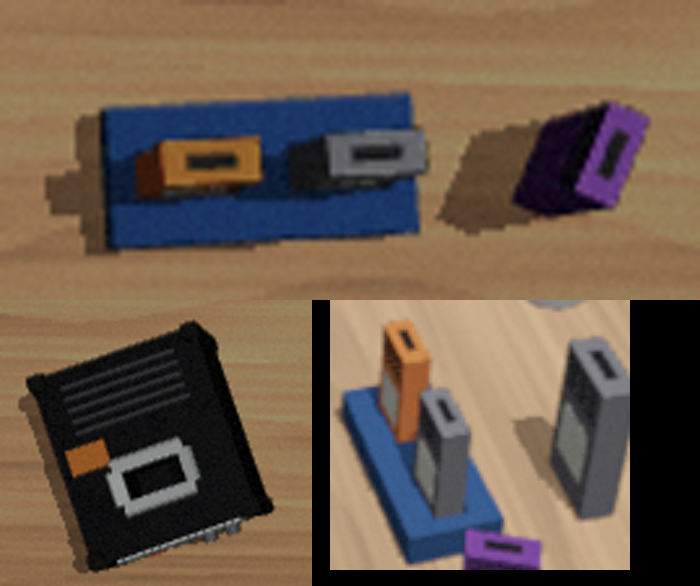

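The crop confirms it. Orange is in the rack's +y pocket, the smaller grey is beside it, the big grey stands free, and the logger label is flat. The numbers agree too:
- **Cartridge:** rack centre (597,-180) at yaw 3.8° plus 33 mm gives (594.8,-147), against 595.6,-146.8 measured.
- **Slot:** (541.2,172.8) at yaw 20.4°. The logger's top centre is consistent with this.

```bash
cat >> h.py <<'E'
def go(x,y,z,yaw):
    from bench import bot
    s=bot.observe();R=np.array(s['orientation']);p=np.array(s['position'])
    t=R.T@(np.array([x,y,z])-p)*1000
    # tool y should lie along yaw, measured as rotation about tool x
    w=R.T@np.array([np.cos(yaw),np.sin(yaw),0]); a=np.arctan2(w[2],w[1])
    print('shift',t.round(1),'turn',round(a,3),'pos',p.round(4),'F',np.round(s['ft_force'],1),'gap',round(s['finger_gap'],4),'t',s['time'],'toolx',R[:,0].round(3))
E
python3 -c "
from h import *
go(.595,-.147,.17,np.radians(3.8))"
```

```text
shift [  60.8 -338.8 -512.9] turn -1.3 pos [ 0.2229 -0.6364  0.23  ] F [ 0.5  0.7 -0.3] gap 0.0853 t 0.1 toolx [-0.001  0.002 -1.   ]
```

```bash
python3 -m creep '[[0,-26,-40,-0.1],[0,-52,-79,-0.2],[0,-78,-118,-0.3],[0,-104,-157,-0.4],[0,-130,-197,-0.5],[0,-156,-236,-0.6],[0,-182,-276,-0.7],[0,-208,-315,-0.8]]' 50 40; python3 -c "
from h import *
go(.595,-.147,.17,np.radians(3.8))"
```

```text
time: 0.9
position: [0.4523, -0.3348, 0.2309]
orientation: [[-0.0, 0.909, -0.417], [0.0, -0.417, -0.909], [-1.0, -0.0, -0.0]]
ft_force: [0.5, -0.2, 0.1]
finger_gap: 0.0501
shift [  60.9   51.5 -230.1] turn -0.496 pos [ 0.4523 -0.3348  0.2309] F [ 0.5 -0.2  0.1] gap 0.0501 t 0.9 toolx [-0.  0. -1.]
```

```bash
python3 -m creep '[[0,9,-39,-0.1],[0,18,-78,-0.2],[0,27,-117,-0.3],[10,36,-156,-0.4],[30,45,-195,-0.496],[50,51.5,-230,-0.496],[61,51.5,-230,-0.496],[61,51.5,-230,-0.496]]'
python3 - <<'E'
from h import *
go(.595,-.147,.064,np.radians(3.8))
from bench import bot
im,d=bot.get_image("side");cv2.imwrite("pics/side1.png",cv2.resize(im[150:350,200:420],None,fx=3,fy=3)[:,:,::-1])
E
```

```text
time: 1.7
position: [0.5933, -0.1484, 0.1672]
orientation: [[-0.006, 0.998, 0.064], [0.001, 0.064, -0.998], [-1.0, -0.006, -0.002]]
ft_force: [-0.7, -0.9, -0.0]
finger_gap: 0.0502
shift [103.2   2.4  -1.1] turn -0.002 pos [ 0.5933 -0.1484  0.1672] F [-0.7 -0.9 -0. ] gap 0.0502 t 1.7 toolx [-0.006  0.001 -1.   ]
```

View pics/side1.png

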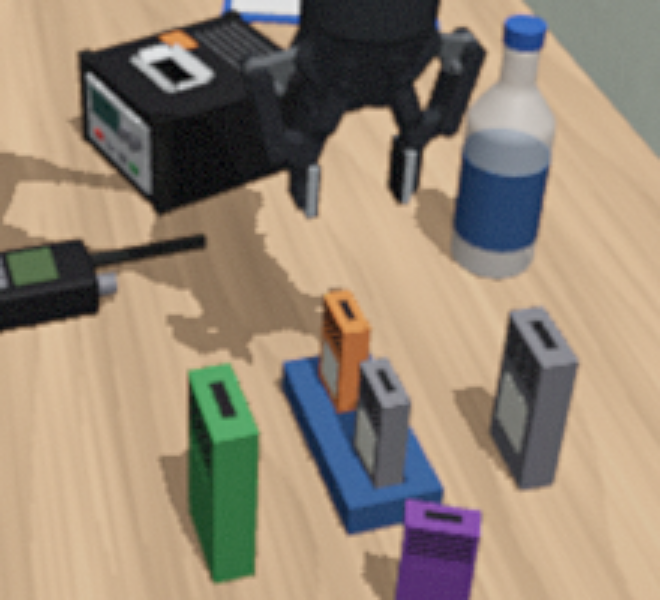

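The picture shows the open fingers, at about (305,190) and (405,175) in the crop, above and astride the orange cartridge at (345,310). Going down.

```bash
python3 -m creep '[[0,1.5,-1,0],[20,1.5,-1,0],[40,1.5,-1,0],[60,1.5,-1,0],[60,1.5,-1,0],[60,1.5,-1,0]]'
python3 - <<'E'
from h import *
go(.595,-.147,.064,np.radians(3.8))
E
```

```text
time: 2.35
position: [0.5966, -0.1496, 0.1113]
orientation: [[0.001, 0.998, 0.061], [-0.0, 0.061, -0.998], [-1.0, 0.001, 0.0]]
ft_force: [0.6, -1.0, 0.2]
finger_gap: 0.05
shift [47.3 -1.4 -2.7] turn -0.006 pos [ 0.5966 -0.1496  0.1113] F [ 0.6 -1.   0.2] gap 0.05 t 2.35 toolx [ 0.001 -0.    -1.   ]
```

```bash
python3 -m creep '[[10,-1.4,-2.7,-0.005],[20,-1.4,-2.7,-0.005],[30,-1.4,-2.7,-0.005],[40,-1.4,-2.7,-0.005],[47,-1.4,-2.7,-0.005],[47,-1.4,-2.7,-0.005],[47,-1.4,-2.7,-0.005]]'
python3 - <<'E'
from h import *
go(.595,-.147,.064,np.radians(3.8))
E
python3 -m creep '[[0,0,0,0],[0,0,0,0],[0,0,0,0],[0,0,0,0],[0,0,0,0]]' 5 40
python3 - <<'E'
from h import *
go(.595,-.147,.064,np.radians(3.8))
E
```

```text
time: 3.05
position: [0.5948, -0.1459, 0.0629]
orientation: [[-0.001, 0.998, 0.067], [0.0, 0.067, -0.998], [-1.0, -0.001, -0.0]]
ft_force: [-0.1, 0.9, 0.5]
finger_gap: 0.0497
shift [-1.1  0.1  1.2] turn 0.001 pos [ 0.5948 -0.1459  0.0629] F [-0.1  0.9  0.5] gap 0.0497 t 3.05 toolx [-0.001  0.    -1.   ]
time: 3.55
position: [0.5956, -0.1461, 0.064]
orientation: [[0.001, 0.998, 0.067], [-0.0, 0.067, -0.998], [-1.0, 0.001, 0.0]]
ft_force: [-0.4, -0.6, 2.5]
finger_gap: 0.0172
shift [ 0.  -0.6  0.8] turn 0.001 pos [ 0.5956 -0.1461  0.064 ] F [-0.4 -0.6  2.5] gap 0.0172 t 3.55 toolx [ 0.001 -0.    -1.   ]
```

```bash
python3 -m creep '[[-8,0,0,0],[-20,0,0,0],[-40,0,0,0],[-65,0,0,0],[-90,0,0,0],[-115,0,0,0],[-130,0,0,0],[-130,0,0,0]]'
python3 - <<'E'
from h import *
go(.5412,.1728,.194,np.radians(20.4))
from bench import bot
im,d=bot.get_image("side");cv2.imwrite("pics/side2.png",cv2.resize(im[150:350,200:420],None,fx=3,fy=3)[:,:,::-1])
E
```

```text
time: 4.35
position: [0.5967, -0.1465, 0.1969]
orientation: [[0.005, 0.998, 0.067], [-0.002, 0.067, -0.998], [-1.0, 0.005, 0.002]]
ft_force: [0.5, 0.0, -1.1]
finger_gap: 0.0173
shift [   2.1  -34.  -322.3] turn -0.289 pos [ 0.5967 -0.1465  0.1969] F [ 0.5  0.  -1.1] gap 0.0173 t 4.35 toolx [ 0.005 -0.002 -1.   ]
```

View pics/side2.png

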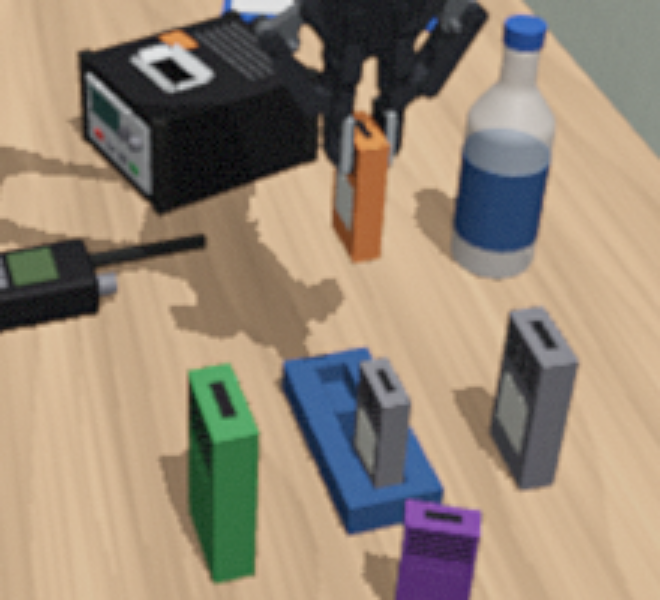

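The orange cartridge hangs upright in the fingers (crop (362,190)), and the spare is undisturbed in the rack (383,420). Moving to the logger.

```bash
python3 -m creep '[[0,-4,-40,-0.04],[0,-9,-82,-0.08],[0,-13,-124,-0.12],[0,-17,-166,-0.16],[0,-22,-208,-0.2],[0,-26,-250,-0.24],[0,-31,-290,-0.27],[0,-34,-322,-0.289]]'; python3 -m creep '[[0,0,0,0],[0,0,0,0],[0,0,0,0]]'
python3 - <<'E'
from h import *
go(.5412,.1728,.194,np.radians(20.4))
from bench import bot
for n in("side","top"):
    im,d=bot.get_image(n);c=bot.calibration(n);np.savez(n+"3.npz",im=im,d=d,K=c["camera_matrix"],T=c["T"])
    a=im[60:230,180:380] if n=="side" else im[140:300,80:280]
    cv2.imwrite(f"pics/{n}3.png",cv2.resize(a,None,fx=3,fy=3)[:,:,::-1])
E
```

```text
time: 5.2
position: [0.5372, 0.1748, 0.191]
orientation: [[-0.004, 0.937, 0.35], [-0.001, 0.35, -0.937], [-1.0, -0.004, -0.001]]
ft_force: [0.4, -0.1, -0.9]
finger_gap: 0.0173
time: 5.5
position: [0.5388, 0.1722, 0.192]
orientation: [[-0.002, 0.937, 0.348], [-0.001, 0.348, -0.937], [-1.0, -0.002, 0.0]]
ft_force: [-0.6, -0.3, 0.3]
finger_gap: 0.0167
shift [-2.   2.5  0.2] turn -0.0 pos [0.5388 0.1722 0.192 ] F [-0.6 -0.3  0.3] gap 0.0167 t 5.5 toolx [-0.002 -0.001 -1.   ]
```

View pics/side3.png

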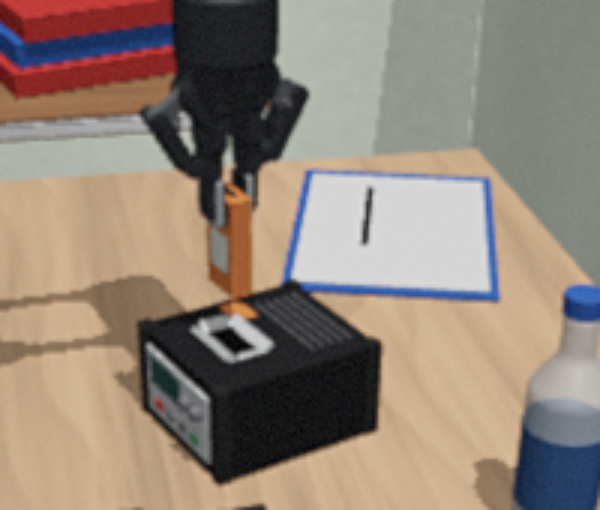

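View pics/top3.png

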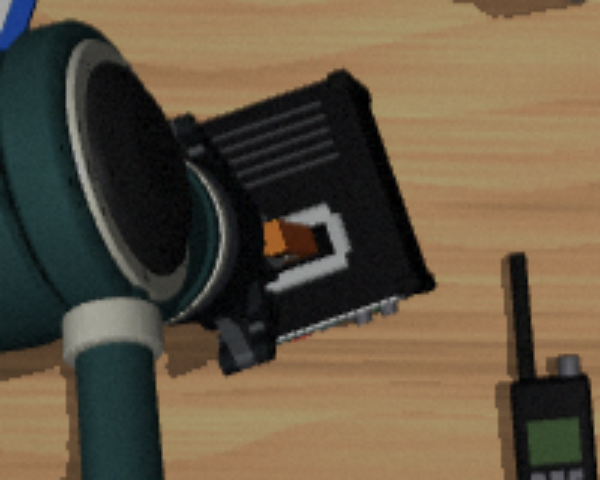

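Run:
```python
from h import *
im,d,K,T=load("side3.npz");hsv=cv2.cvtColor(im,cv2.COLOR_RGB2HSV).astype(int)
V,U=np.mgrid[:420,:560]
m=(U>245)&(U<268)&(V>118)&(V<161)&(hsv[...,0]<18)&(hsv[...,0]>3)&(hsv[...,1]>140)
P=pts(m,d,K,T)
a=np.radians(20.4);ex=np.array([np.cos(a),np.sin(a)]);ey=np.array([-np.sin(a),np.cos(a)])
q=P[:,:2]-[.5412,.1728]; X=q@ex*1000;Y=q@ey*1000;Z=P[:,2]*1000
print(m.sum(),'z',np.percentile(Z,[1,5,50,95]).round(0))
for lo in range(130,210,12):
    s=(Z>=lo)&(Z<lo+12)
    if s.sum()>5:print(lo,s.sum(),'x',np.percentile(X[s],[3,50,97]).round(1),'y',np.percentile(Y[s],[3,50,97]).round(1))
```

```text
315 z [ 84. 140. 177. 216.]
130 19 x [-12.9  -6.9   4.3] y [-19.8 -17.3  10. ]
142 62 x [-13.2 -10.5   5.6] y [-19.7 -15.7  11.8]
154 41 x [-12.9  -5.    5.3] y [-20.6 -18.1  -7.4]
166 32 x [-11.1  -2.9   5.1] y [-21.3 -18.4 -13.6]
178 37 x [-11.8  -3.7   5.4] y [-20.6 -18.3  -5.7]
190 37 x [-13.6  -7.7   3.5] y [-20.4 -17.7 -13.9]
202 36 x [-12.5  -5.8   2.6] y [-20.4 -17.8 -14.7]
```

The side view puts the cartridge about 3 mm towards -x of the slot axis, upright and centred in y, which agrees with the TCP reading (2.5 mm). Correcting, then lowering.

```bash
python3 -m creep '[[0,2.5,0,0],[12,2.5,0,0],[24,2.5,0,0],[36,2.5,0,0],[36,2.5,0,0],[36,2.5,0,0]]'
python3 - <<'E'
from h import *
go(.5412,.1728,.106,np.radians(20.4))
E
```

```text
time: 6.2
position: [0.5411, 0.1737, 0.1562]
orientation: [[-0.002, 0.937, 0.349], [-0.001, 0.349, -0.937], [-1.0, -0.002, -0.0]]
ft_force: [0.4, 0.9, -0.3]
finger_gap: 0.0174
shift [50.2 -0.1  0.9] turn -0.0 pos [0.5411 0.1737 0.1562] F [ 0.4  0.9 -0.3] gap 0.0174 t 6.2 toolx [-0.002 -0.001 -1.   ]
```

```bash
python3 -m creep '[[5,0,0.4,0],[10,0,0.4,0],[15,0,0.4,0],[20,0,0.4,0],[20,0,0.4,0]]'
python3 - <<'E'
from h import *
go(.5412,.1728,.106,np.radians(20.4))
E
```

```text
time: 6.7
position: [0.5412, 0.1734, 0.1362]
orientation: [[-0.002, 0.937, 0.349], [-0.0, 0.349, -0.937], [-1.0, -0.002, -0.0]]
ft_force: [-0.9, -0.4, -0.8]
finger_gap: 0.0175
shift [30.2 -0.1  0.6] turn -0.0 pos [0.5412 0.1734 0.1362] F [-0.9 -0.4 -0.8] gap 0.0175 t 6.7 toolx [-0.002 -0.    -1.   ]
```

```bash
python3 -m creep '[[5,0,0.3,0],[10,0,0.3,0],[15,0,0.3,0],[20,0,0.3,0],[25,0,0.3,0],[29,0,0.3,0],[29,0,0.3,0]]'
python3 - <<'E'
from h import *
go(.5412,.1728,.106,np.radians(20.4))
from bench import bot
im,d=bot.get_image("side")
cv2.imwrite("pics/side4.png",cv2.resize(im[60:230,180:380],None,fx=3,fy=3)[:,:,::-1])
E
```

```text
time: 7.4
position: [0.5414, 0.1731, 0.1073]
orientation: [[-0.002, 0.937, 0.349], [-0.0, 0.349, -0.937], [-1.0, -0.002, -0.0]]
ft_force: [-0.8, -1.0, 0.0]
finger_gap: 0.0175
shift [ 1.3 -0.3  0.2] turn -0.0 pos [0.5414 0.1731 0.1073] F [-0.8 -1.   0. ] gap 0.0175 t 7.4 toolx [-0.002 -0.    -1.   ]
```

View pics/side4.png

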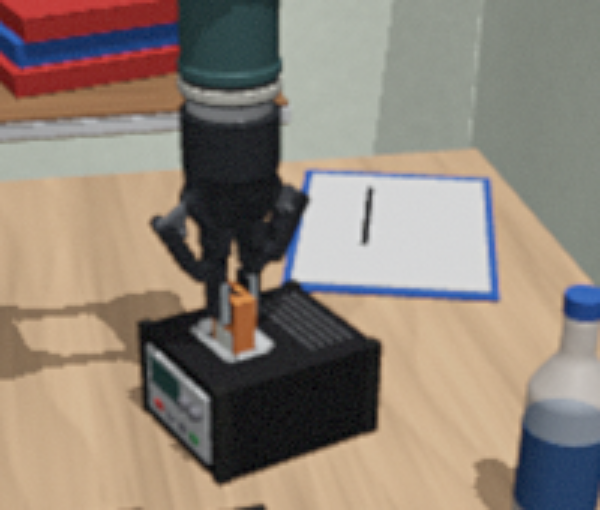

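The cartridge is upright in the slot (crop (240,320)) with no force. Letting go, rising and measuring its top.

```bash
python3 -m creep '[[0,0,0,0],[0,0,0,0],[0,0,0,0],[-10,0,0,0],[-30,0,0,0],[-50,0,0,0],[-60,0,0,0],[-60,0,0,0]]' 45; python3 -m creep '[[0,0,0,0],[0,0,0,0],[0,0,0,0],[0,0,0,0],[0,0,0,0],[0,0,0,0]]' 0
cat > top.py <<'E'
from h import *
import sys
from bench import bot
im,d=bot.get_image("side");c=bot.calibration("side");K,T=c["camera_matrix"],c["T"]
hsv=cv2.cvtColor(im,cv2.COLOR_RGB2HSV).astype(int)
V,U=np.mgrid[:420,:560]
m=(U>245)&(U<272)&(V>130)&(V<185)&(hsv[...,0]<18)&(hsv[...,0]>3)&(hsv[...,1]>140)
P=pts(m,d,K,T)
a=np.radians(20.4);ex=np.array([np.cos(a),np.sin(a)]);ey=np.array([-np.sin(a),np.cos(a)])
q=P[:,:2]-[.5412,.1728]; X=q@ex*1000;Y=q@ey*1000;Z=P[:,2]*1000
k=(abs(X)<16)&(abs(Y)<25)&(Z>95)
print(k.sum(),'z',np.percentile(Z[k],[5,50,90,97]).round(0),'x',np.percentile(X[k],[3,50,97]).round(1),'y',np.percentile(Y[k],[3,50,97]).round(1))
t=k&(Z>np.percentile(Z[k],97)-6)&(Y>-12);print('top z',np.median(Z[t]).round(1),t.sum())
cv2.imwrite(f"pics/{sys.argv[1]}.png",cv2.resize(im[100:230,200:340],None,fx=4,fy=4,interpolation=cv2.INTER_CUBIC)[:,:,::-1])
go(.5412,.1728,.135,np.radians(20.4))
E
python3 top.py side5
```

```text
time: 8.25
position: [0.5437, 0.1737, 0.171]
orientation: [[0.005, 0.937, 0.348], [0.001, 0.348, -0.937], [-1.0, 0.005, 0.0]]
ft_force: [-0.1, -1.0, -0.4]
finger_gap: 0.0451
time: 8.85
position: [0.5419, 0.1732, 0.168]
orientation: [[-0.0, 0.937, 0.349], [-0.0, 0.349, -0.937], [-1.0, -0.0, -0.0]]
ft_force: [0.3, 0.4, 0.0]
finger_gap: 0.0002
201 z [ 99. 118. 127. 128.] x [-10.   -5.1   7.9] y [-20.6 -12.5  17.2]
top z 126.9 54
shift [33.1 -0.9  0.2] turn -0.0 pos [0.542  0.1733 0.1681] F [-1.1  0.5 -0.2] gap 0.0001 t 8.9 toolx [-0. -0. -1.]
```

View pics/side5.png

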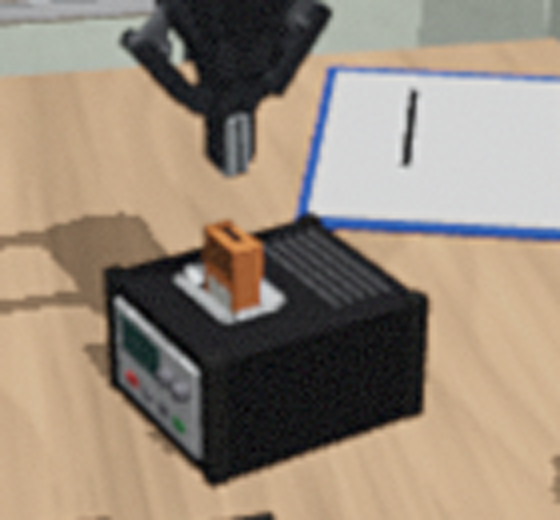

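The picture shows the cartridge standing in the funnel (crop (235,265)) with the shut fingers above it. The top measures 127 mm, so the carriage seems to be up. Touching and pressing in small steps, watching the force.

```bash
python3 -m creep '[[10,-0.5,0,0],[20,-0.5,0,0],[30,-0.5,0,0],[36,-0.5,0,0],[36,-0.5,0,0],[36,-0.5,0,0]]'; python3 -m creep '[[2,0,0,0],[2,0,0,0]]';python3 -m creep '[[2,0,0,0],[2,0,0,0]]';python3 -m creep '[[2,0,0,0],[2,0,0,0]]'
```

```text
time: 9.5
position: [0.5414, 0.173, 0.1319]
orientation: [[-0.001, 0.937, 0.348], [-0.0, 0.348, -0.937], [-1.0, -0.001, -0.0]]
ft_force: [0.6, -0.0, 0.3]
finger_gap: -0.0001
time: 9.7
position: [0.5418, 0.1732, 0.1305]
orientation: [[0.001, 0.937, 0.349], [0.0, 0.349, -0.937], [-1.0, 0.001, 0.0]]
ft_force: [0.3, 0.0, 0.2]
finger_gap: 0.0002
time: 9.9
position: [0.5415, 0.1731, 0.1282]
orientation: [[-0.0, 0.937, 0.349], [0.0, 0.349, -0.937], [-1.0, -0.0, -0.0]]
ft_force: [-0.3, 0.5, -0.0]
finger_gap: -0.0002
time: 10.1
position: [0.542, 0.1732, 0.1267]
orientation: [[0.001, 0.937, 0.349], [0.0, 0.349, -0.937], [-1.0, 0.001, 0.0]]
ft_force: [0.7, -1.6, 4.4]
finger_gap: -0.0003
```

Contact came at 126.7 mm with 4.4 N, which confirms the carriage is up. Pressing on towards 113 mm.

```bash
python3 -m creep '[[2,0,0,0],[4,0,0,0],[6,0,0,0],[8,0,0,0],[8,0,0,0]]'; python3 -m creep '[[2,0,0,0],[3,0,0,0],[3,0,0,0]]';python3 -m creep '[[1,0,0,0],[1,0,0,0]]'
```

```text
time: 10.6
position: [0.5419, 0.1732, 0.1184]
orientation: [[0.001, 0.937, 0.349], [0.0, 0.349, -0.937], [-1.0, 0.001, 0.0]]
ft_force: [-0.5, -1.1, 5.0]
finger_gap: 0.0
time: 10.9
position: [0.542, 0.1732, 0.1157]
orientation: [[0.001, 0.937, 0.348], [0.0, 0.348, -0.937], [-1.0, 0.001, 0.0]]
ft_force: [-0.5, -0.1, 5.8]
finger_gap: 0.0001
time: 11.1
position: [0.542, 0.1732, 0.1148]
orientation: [[0.001, 0.937, 0.349], [0.0, 0.349, -0.937], [-1.0, 0.001, 0.0]]
ft_force: [0.7, -0.3, 5.8]
finger_gap: -0.0
```

```bash
python3 -m creep '[[0.7,0,0,0],[0.7,0,0,0]]'; python3 -m creep '[[0.7,0,0,0],[0.7,0,0,0]]'
```

```text
time: 11.3
position: [0.5421, 0.1732, 0.1142]
orientation: [[0.001, 0.937, 0.348], [0.0, 0.348, -0.937], [-1.0, 0.001, 0.0]]
ft_force: [-0.8, -0.3, 5.7]
finger_gap: 0.0002
time: 11.5
position: [0.5421, 0.1732, 0.1135]
orientation: [[0.001, 0.937, 0.349], [0.0, 0.349, -0.937], [-1.0, 0.001, 0.0]]
ft_force: [-0.9, 1.0, 6.1]
finger_gap: 0.0
```

Still only the spring force. I need the sharp rise at the stop.

```bash
python3 -m creep '[[0.5,0,0,0],[0.5,0,0,0]]'; python3 -m creep '[[0.4,0,0,0],[0.4,0,0,0]]'
```

```text
time: 11.7
position: [0.5423, 0.1733, 0.1132]
orientation: [[0.001, 0.937, 0.348], [0.0, 0.348, -0.937], [-1.0, 0.002, 0.0]]
ft_force: [-0.6, -1.0, 6.9]
finger_gap: -0.0
time: 11.9
position: [0.5425, 0.1734, 0.1132]
orientation: [[0.002, 0.937, 0.349], [0.001, 0.349, -0.937], [-1.0, 0.002, 0.0]]
ft_force: [-0.3, -0.1, 9.4]
finger_gap: 0.0002
```

```bash
python3 -m creep '[[0.4,0,0,0],[0.4,0,0,0]]'; python3 -m creep '[[-2,0,0,0],[-4,0,0,0],[-8,0,0,0],[-14,0,0,0],[-30,0,0,0],[-45,0,0,0],[-45,0,0,0]]'; python3 top.py side6
```

```text
time: 12.1
position: [0.5427, 0.1734, 0.1132]
orientation: [[0.002, 0.937, 0.349], [0.001, 0.349, -0.937], [-1.0, 0.002, 0.0]]
ft_force: [-1.6, -0.1, 10.5]
finger_gap: 0.0002
time: 12.8
position: [0.5438, 0.1737, 0.1601]
orientation: [[0.006, 0.937, 0.349], [0.002, 0.349, -0.937], [-1.0, 0.006, 0.001]]
ft_force: [0.2, 0.8, 0.4]
finger_gap: -0.0002
186 z [ 97. 114. 123. 124.] x [-9.8 -5.1  8.2] y [-20.   -9.9  16.9]
top z 122.3 51
shift [23.8 -2.1 -0. ] turn -0.0 pos [0.5431 0.1735 0.1588] F [-0.2  0.1  0.4] gap -0.0 t 12.85 toolx [ 0.004  0.001 -1.   ]
```

View pics/side6.png

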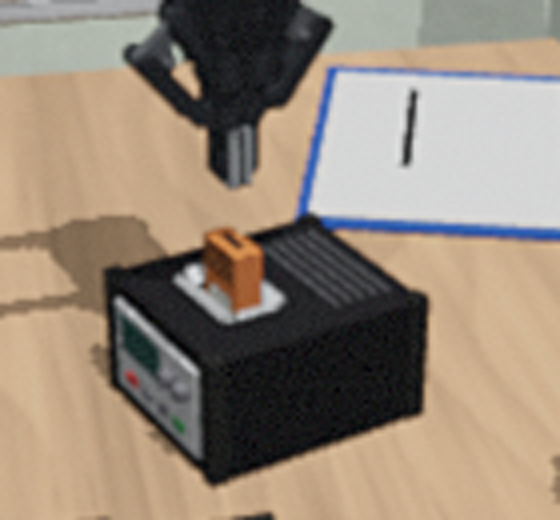

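The picture shows the cartridge lower in the funnel, its top now at 122 mm, so it is latched. Now the light touch.

```bash
python3 -m creep '[[10,-1.5,0,0],[20,-1.5,0,0],[29,-1.5,0,0],[31,-1.5,0,0],[31,-1.5,0,0],[31,-1.5,0,0]]'; python3 -m creep '[[2,0,0,0],[2,0,0,0]]';python3 -m creep '[[1,0,0,0],[1,0,0,0]]';python3 -m creep '[[1,0,0,0],[1,0,0,0]]'
```

```text
time: 13.45
position: [0.5402, 0.1726, 0.1254]
orientation: [[-0.0, 0.937, 0.349], [-0.0, 0.349, -0.937], [-1.0, -0.0, -0.0]]
ft_force: [-0.4, 1.1, 0.4]
finger_gap: -0.0003
time: 13.65
position: [0.5404, 0.1726, 0.1238]
orientation: [[0.0, 0.937, 0.349], [0.0, 0.349, -0.937], [-1.0, 0.0, 0.0]]
ft_force: [0.6, -0.0, -0.9]
finger_gap: -0.0002
time: 13.85
position: [0.5403, 0.1726, 0.1227]
orientation: [[0.0, 0.937, 0.349], [0.0, 0.349, -0.937], [-1.0, 0.0, 0.0]]
ft_force: [-1.4, 0.0, 0.4]
finger_gap: -0.0001
time: 14.05
position: [0.5403, 0.1725, 0.1218]
orientation: [[0.0, 0.937, 0.349], [-0.0, 0.349, -0.937], [-1.0, 0.0, 0.0]]
ft_force: [0.1, -0.4, 1.2]
finger_gap: -0.0002
```

```bash
python3 -m creep '[[0.4,0,0,0],[0.4,0,0,0]]'; python3 -m creep '[[0,0,0,0],[0,0,0,0]]'
```

```text
time: 14.25
position: [0.5404, 0.1725, 0.1214]
orientation: [[0.0, 0.937, 0.348], [-0.0, 0.348, -0.937], [-1.0, 0.0, 0.0]]
ft_force: [-0.6, -0.2, 3.1]
finger_gap: 0.0001
time: 14.45
position: [0.5403, 0.1725, 0.1214]
orientation: [[0.0, 0.937, 0.349], [-0.0, 0.349, -0.937], [-1.0, 0.0, 0.0]]
ft_force: [0.0, -0.5, 1.7]
finger_gap: -0.0
```

The touch registers at about 121.5 mm with 2–3 N, and the cartridge holds. Backing off and taking a last look.

```bash
python3 -m creep '[[-5,0,0,0],[-15,0,0,0],[-35,0,0,0],[-60,0,0,0],[-85,0,0,0],[-100,0,0,0],[-100,0,0,0],[-100,0,0,0]]'; python3 top.py side7
python3 - <<'E'
from bench import bot
import cv2
im,d=bot.get_image("side");cv2.imwrite("pics/side8.png",im[:,:,::-1])
E
```

```text
time: 15.25
position: [0.54, 0.1726, 0.221]
orientation: [[-0.0, 0.937, 0.349], [0.0, 0.349, -0.937], [-1.0, 0.0, -0.0]]
ft_force: [-0.1, 0.2, 0.4]
finger_gap: -0.0002
183 z [ 97. 115. 123. 123.] x [-9.6 -4.9  8. ] y [-20.1  -9.5  16.2]
top z 122.2 52
shift [85.   2.   0.3] turn -0.0 pos [0.5394 0.1724 0.22  ] F [-1.1  1.   0.2] gap 0.0002 t 15.3 toolx [-0.002 -0.    -1.   ]
```

View pics/side8.png

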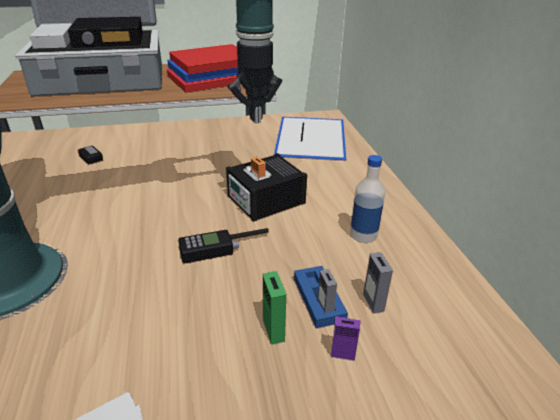

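The picture shows the orange cartridge low in the slot (258,167). The spare (328,290), bottle (367,200) and handset (206,245) are unmoved, and the gripper is clear.

```bash
python3 -c "
from bench import bot
print(bot.hand_in())"
```

```text
the job is handed in; nothing more can be done
None
```

The orange cartridge is latched down in the logger's slot, and I handed the job in at about 15 s of the 58 s allowed.

- **Insertion:** I lifted the cartridge from the rack and lowered it into the slot with no contact force.
- **Press:** The carriage had been left up. Its top measured 127 mm by camera and contact came at 126.7 mm, so one press was enough. I pressed to the stop at 113.2 mm, where the measured force reached about 10.5 N, well under the 30 N limit.
- **Latch check:** After release the top stood at 122.3 mm, the latched height. A light touch of 2–3 N held at about 121.4 mm, and after backing off the top still measured 122.2 mm.
- **Other items:** In the last picture the grey spare, the bottle and the handset had not visibly moved, and the gripper was clear of everything.

No check failed. The only differences were about 1 mm between the camera and touch heights, within the camera calibration, and a wrist force at the stop 1–2 N below the stated spring force until it bottomed out.

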